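# Refit the glass shelf of a counter display stand

## Task

Put the loose glass shelf back on the steel counter stand: lay it on the two bearers and nudge it until its hole drops over the stud and the glass lies flat, square on both bearers. Go gently, the glass chips if it is forced down or sideways against the stand. Then stand the round flask with the wooden ball stopper upright on the glass, let go, and leave the other stock where it is.

Things in the scene. Friction and masses are not known exactly. Their poses are not given: they have to be found in the camera images.
- stand: Fixed counter stand: timber base 130 x 250 x 14 mm, two steel end frames 190 mm apart, each topped by a level bearer (100 mm along x, 26 mm along y) with two rubber strips, tops 136 mm above the counter. Only the stud stands above them. 6 mm tie rod between the frames at height 100 mm; two vials on the base, tops at 73 mm. Origin: centre of underside; x across its depth, y along its length, z up.
- slot_end (a point): The -x end of the slot (35 mm long, along the stand's x) in the bearer at the stand's +y end, at pad-top height; in the stand's frame x -17.5, y +95 mm. The steel stud (8 mm diameter, 6 mm at its bevelled tip, 7 mm high above the pads) is clamped fast in the slot, its axis 4.5 to 30.5 mm from this end, at the same y. Its own place is not measured: find it by sight or feel.
- far_pad (a point): Middle of the bearer at the stand's -y end, at pad-top height. It has no stud. Axes as the stand's.
- shelf: Loose greenish clear glass strip, 60 mm (x) x 240 mm (y) x 8 mm (z), about 0.2 to 0.4 kg, lying flat on the counter at the start. Origin: centre of its underside; y along its length, towards the end with the hole. It can be gripped across its 60 mm width. Chips if it bears on the stand or stud with more than about 25 N.
- hole (a point): Centre of the round through hole in the glass (11 mm diameter), at the underside, 95 mm from the shelf's centre along its +y. Lies over the stud, at pad-top height, when the shelf is seated; 7 mm higher when the glass rides on the stud's tip.
- plain_end (a point): Point on the shelf's underside 95 mm from its centre along its -y, the end without a hole; it belongs over point far_pad.
- flask: Loose squat round flask of amber glass, 43 mm diameter straight body up to 44 mm height, then a narrow neck and a 25 mm wooden ball stopper, 87 mm high in all, about 0.12 kg. Origin: centre of its underside, z up.
- vial_a: Small slim vial with black cap, 26 mm diameter, 59 mm high, standing on the stand's timber base; leave alone. Origin: centre of its underside.
- vial_b: The same kind of vial, also on the stand's base; leave alone.
- vial_c: The same kind of vial, standing on the counter not far from the flask; leave alone.
- dispenser: White ceramic pump dispenser, 72 mm diameter, about 175 mm high; leave alone. Origin: centre of its underside.
- dish: White footed bath-shaped soap dish, 90 x 130 mm, 50 mm high; leave alone. Origin: centre of its underside.
- carton: Cardboard soap carton, a 62 mm cube, near the stand; leave alone. Origin: centre of its underside.
- tin: Low round metal tin, 62 mm diameter, 32 mm high; leave alone. Origin: centre of its underside.
Not all that is in view belongs to the job. Several things have the shape of the shelf; the one meant has the colours described above.

How it is judged:
On the way, in this order (a step that is already met when the one before it is completed fails the run):
1. The glass lies flat on both bearers with the stud in its hole, let go by the robot, before the flask is on it (z of hole in the frame of slot_end between -0.003 and 0.002 m and z of plain_end in the frame of slot_end between -0.003 and 0.002 m and x of hole in the frame of slot_end between 0.001 and 0.034 m and y of hole in the frame of slot_end between -0.006 and 0.006 m and angle between the y axis of shelf and the y axis of stand, either way round below 0.12 rad and contact force between each of the fingers, flask and shelf below 0.1 N), for 0.2 s.
2. The flask stands on the glass (contact force between flask and shelf above 0.3 N and angle between flask's own z axis and vertical below 0.12 rad and z of flask in the frame of shelf above 0.006 m), for 0.2 s.
At the end, for the whole second after the job is handed in: The glass lies flat on both bearers (each end within 2 mm of pad height), its hole over the stud (over the slot, within 6 mm along the stand), within 0.12 rad of square to the stand; the flask stands on it, upright within 0.12 rad; both at rest (all of step 2 and z of hole in the frame of slot_end between -0.003 and 0.002 m and z of plain_end in the frame of slot_end between -0.003 and 0.002 m and x of hole in the frame of slot_end between 0.001 and 0.034 m and y of hole in the frame of slot_end between -0.006 and 0.006 m and angle between the y axis of shelf and the y axis of stand, either way round below 0.12 rad and z of flask in the frame of shelf below 0.012 m and linear speed of each of flask, shelf below 0.02 m/s); the robot touches nothing.
It fails at once if the glass is pressed or knocked against the stand or its stud with more than 25 N (contact force between shelf and stand above 25 N).
It fails at once if the flask falls over, or is pressed on the glass with more than 25 N (angle between flask's own z axis and vertical above 0.7 rad or contact force between flask and shelf above 25 N).
It fails at once if other stock is pushed away by more than 30 mm or knocked over (distance of any of vial_a, vial_b, vial_c, dispenser, dish, carton, tin from where it was at the start of the episode above 0.03 m or angle between any of vial_a, vial_b, vial_c, dispenser's own z axis and vertical above 0.6 rad).
It also fails if it takes over 69 s, if anything falls off the work surface, if the arm or the gripper's body presses on something with over 40 N, if the wrist force passes 120 N, or if a joint passes its speed limit or range.

## Robot

A 6-joint arm with a two-finger parallel gripper is mounted at the origin on the work surface. World frame = base frame: x ahead of the robot, y to its left, z up, the work surface at z = 0. Lengths are in m, angles in rad, forces in N, time in s.
With the tool pointing down it reaches from about 0.3 to 0.775 m from the base axis. Payload 14.6 kg.
Tool frame: the origin (TCP) lies between the finger pads; the fingertips stand 19 mm ahead of it and the grasp point (between the pads) is the TCP (ctrl.finger_overhang is the distance from the TCP to the fingertips, in m); z points along the fingers, y is the direction in which the jaws open and shut (so a half turn about z gives the same grasp; the last joint's range is limited). The gripper opens to 94 mm and grips with 3 to 60 N. Pads are 16 mm wide; open, the fingers measure 119 mm over their backs; the gripper's body (75 mm by 177 mm) begins 78 mm behind the grasp point.
Start: joints at [-1.268, 0.3, 1.521, -0, 1.321, -0.067], TCP at [0.199, -0.513, 0.224] pointing down, gripper open.
Joint ranges: [-3.03, 3.03], [-0.79, 2.21], [0.23, 2.52], [-1.04, 4.18], [0, 3.07], [-2.55, 2.55]. Speed limits (rad/s): [2.22, 2.22, 2.57, 3.14, 3.14, 3.14].

## Interface

Orientations are given as [roll, pitch, yaw] about the fixed x, y, z axes, in that order (R = Rz(yaw) Ry(pitch) Rx(roll)).
In Python, from station import ctrl gives the robot as it stands.
- The arm moves only by the tool send_rows, never from a script. Its argument "series" is a list of rows, each a list of 7 numbers: the turn, a rotation vector about the tool's x, y, z in degrees, then the shift along the tool's x, y, z in m, then the gripper's target within -1 to 1 (fully open at 1, half-way at 0, shut at -1). A call has 1 to 8 rows; each row is the pose to reach, as a shift and turn from the pose commanded when the call began, along the tool's axes at that moment; what a row does not reach only later rows make up. A row lasts 1/10 s, in which the tool goes at most 50 mm and 8.59 degrees, less where a joint would pass 70% of its speed; a pose out of reach is approached as far as the arm can. A call with a gripper value outside its range is refused whole. The fingers move at their own pace and stop on an object; "force" is the grip in N (left out, the last holds). Time passes only in rows, so rows that repeat a pose let the fingers close. It gives the time, the measured TCP pose, the force and the opening at its end, in the units of the state.
- ctrl.get_obs(): the state, without advancing time (a new reading comes with each control period).
- ctrl.camera(name): name is "scene" or "top" or "wrist"; returns a dict with "pixels" (384x512x3 uint8, red, green, blue), "z_map" (384x512 float32, m along the optical axis (not along the pixel's ray), 0 where there is no reading), "fov_y" (degrees; the focal length in pixels is half the picture's height over the tangent of half this angle, whatever the lens; pixels are square), "cx", "cy" (the principal point, pixels), "R" (3x3) and "t" (3): a world point X has camera coordinates R X + t. Camera axes: x right, y down, z forward; pixel columns grow to the right and rows downward; lengths in m; the calibration is good to about 2 mm. A picture is of the moment at which its call begins.
- ctrl.hand_in(): hands the job in, once; it reports no verdict.
The state is a dict: "time_s": time; "qpos": joint angles; "joint_vel": joint speeds; "tau": joint torques, N m; "ee_pos": TCP position; "eef_rot": TCP orientation; "force": force on the tool from outside, world axes, zero at the start; "moment": the same for the moment, N m; "grip_width": finger opening in m.
Only numpy, scipy, OpenCV 4.12 (cv2) and the standard library are available. Lean on these libraries where they do the work, as an engineer would, in place of code of your own. Each camera call takes 0.05 s, during which the arm holds its last target.

## Working session

There is one attempt and no reset: what is moved stays moved. The work goes in short steps, Python scripts to look and compute and a tool call to move; the robot and the scene stay as the last step left them, time stands still between calls to the robot, and variables do not carry over. Pictures are saved under pics/ and viewed, and the job is handed in when it is done.

Besides the shell and the picture viewer there is one more tool, called after "Emit:" as name([rows], argument=value, ...), one row to a line, values as JSON. send_rows: Moves the arm, as the interface text tells. Its arguments: {"type":"object","properties":{"series":{"type":"array"},"force":{"type":"number"}},"required":["series"]}

```bash
ls; mkdir -p pics; cat > h.py <<'E'
import numpy as np, cv2
from station import ctrl
def cam(n):
    c=ctrl.camera(n); np.savez('last_'+n+'.npz',**c); return c
def ld(n): return dict(np.load('last_'+n+'.npz'))
def f(c): return c['pixels'].shape[0]/2/np.tan(np.radians(float(c['fov_y']))/2)
def px2w(c,u,v,z=None):
    """world point of pixel; z: intersect plane z, else depth"""
    R,t=c['R'],c['t']; d=np.array([(u-c['cx'])/f(c),(v-c['cy'])/f(c),1.])
    o=-R.T@t; w=R.T@d
    s=(z-o[2])/w[2] if z is not None else c['z_map'][int(round(v)),int(round(u))]
    return o+s*w
def w2px(c,X):
    p=c['R']@np.array(X)+c['t']; return p[:2]/p[2]*f(c)+np.array([c['cx'],c['cy']])
def save(c,name,crop=None,k=1):
    im=c['pixels'][:,:,::-1]
    if crop: im=im[crop[1]:crop[3],crop[0]:crop[2]]
    cv2.imwrite('pics/'+name,cv2.resize(im,None,fx=k,fy=k,interpolation=cv2.INTER_CUBIC))
E
python3 - <<'E'
from h import *
for n in ['scene','top','wrist']:
    c=cam(n); save(c,n+'0.png',k=1.5); print(n,c['fov_y'],-c['R'].T@c['t'],c['R'][2],c['cx'],c['cy'])
print(ctrl.get_obs())
E
```

```text
pics
scene 48.08824128726792 [ 1.28254389 -0.53014851  0.73416349] [-0.68712824  0.46968243 -0.55430424] 255.73304722120878 198.6418873413458
top 52.018080571975865 [0.34971024 0.01797987 1.31244211] [ 0.12146677 -0.01747767 -0.99244161] 255.61065646034734 191.22542746440692
wrist 65.58255421922642 [ 0.2655719  -0.48565478  0.38484271] [-0.23406793 -0.08913035 -0.96812602] 253.81475261441798 192.3604285522959
{'time_s': 0.15, 'qpos': array([-1.26761665e+00,  3.00347536e-01,  1.52140995e+00, -2.65098298e-06,
        1.32068570e+00, -6.65875657e-02]), 'joint_vel': array([-0.00094754, -0.00164846, -0.00251966,  0.00194301,  0.00098645,
       -0.00073274]), 'tau': array([ 1.48193642e-03, -5.31959724e+01, -3.52824211e+01,  7.08624325e-02,
        2.35959655e-02, -6.63326068e-05]), 'ee_pos': array([ 0.19872152, -0.51266324,  0.22402649]), 'eef_rot': array([-3.14074383e+00, -5.40312194e-05,  3.69767876e-01]), 'force': array([ 0.63537098, -0.4361561 ,  0.14052768]), 'moment': array([ 0.00347749, -0.04306788, -0.00703771]), 'grip_width': 0.09417828315613892}
```

View pics/scene0.png

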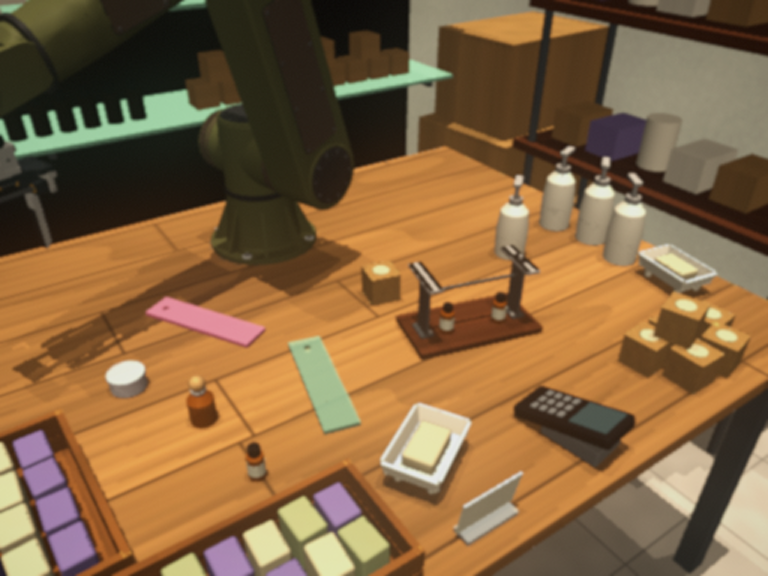

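View pics/top0.png

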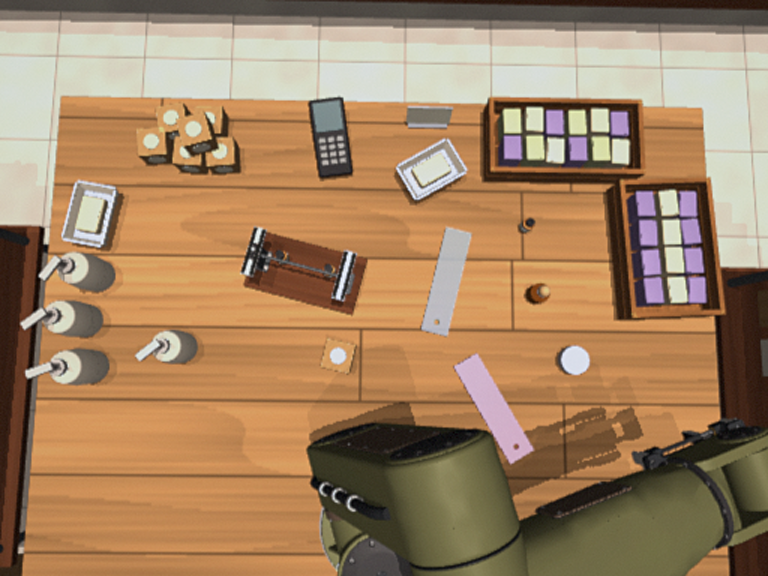

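View pics/wrist0.png

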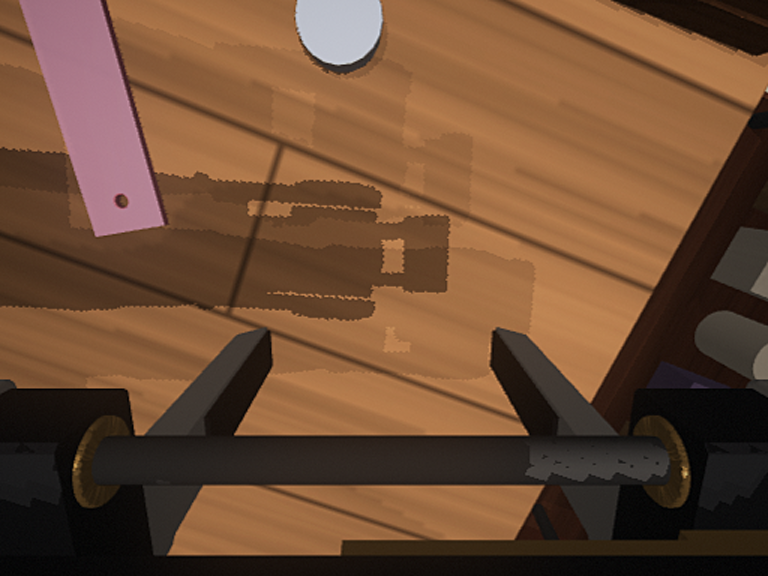

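Scene: the greenish shelf lies at about (325,383), with its hole at (308,347). The pink strip is a decoy. The stand is at (470,310) and the flask at (202,400). Next I'll look closer for the stud.

```bash
python3 - <<'E'
from h import *
c=ld('top'); save(c,'t1.png',(150,140,320,230),4.5); 
save(c,'t2.png',(220,140,390,240),4.5)
c=ld('scene'); save(c,'s1.png',(255,150,375,245),6)
E
```

```text
(no output)
```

View pics/t1.png

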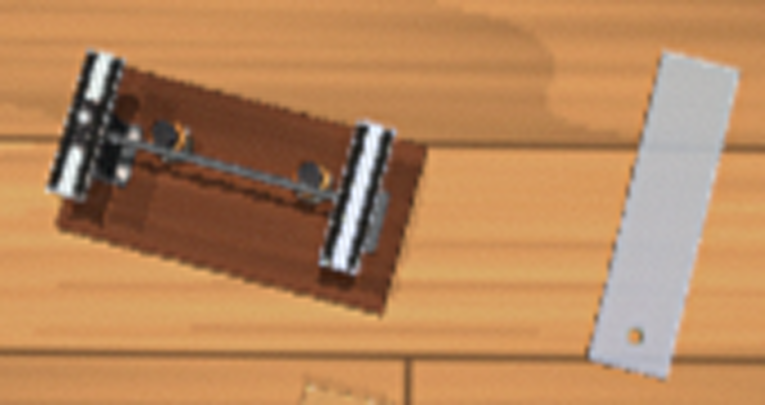

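View pics/t2.png

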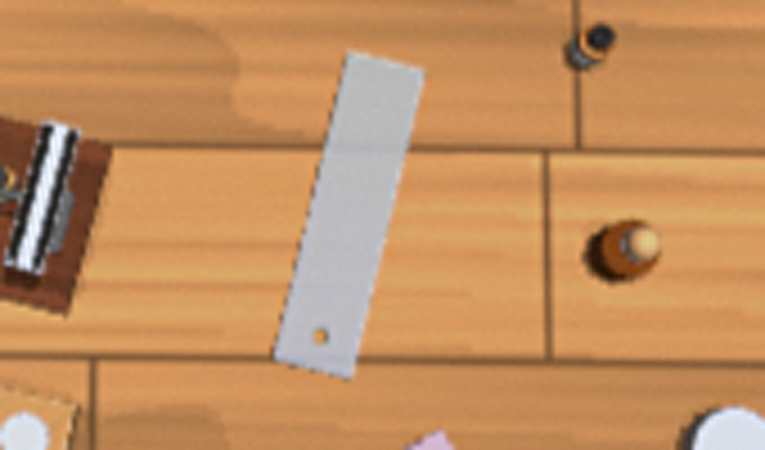

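View pics/s1.png

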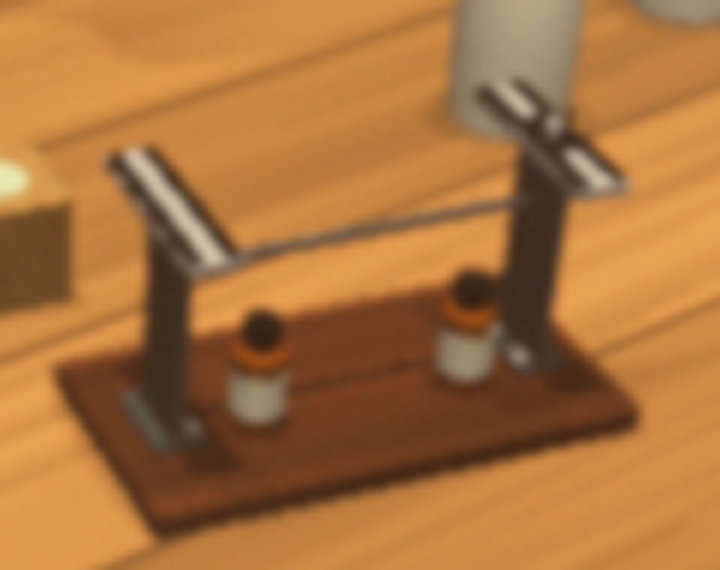

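The slot and stud are on the left (+y world) bearer in the top view, with the stud at about (88,118) in crop t1. The shelf's hole is at (635,336) in t1. Now I'll measure both from depth.

```bash
python3 - <<'E'
from h import *
c=ld('top'); H,W=384,512
uu,vv=np.meshgrid(np.arange(W),np.arange(H))
F=f(c); d=np.stack([(uu-c['cx'])/F,(vv-c['cy'])/F,np.ones((H,W))],-1)*c['z_map'][...,None]
P=(d-c['t'])@c['R']   # R^T (d-t)
def rep(name,m):
    p=P[m]; r=cv2.minAreaRect(p[:,:2].astype(np.float32)*1000); print(name,m.sum(),r,'z',np.median(p[:,2]).round(4))
    return r
roi=np.zeros((H,W),bool); roi[140:215,155:250]=1
for sub,(a,b) in {'L':(155,195),'R':(215,250)}.items():
    m=roi&(P[...,2]>.125)&(P[...,2]<.15)&(uu>=a)&(uu<b); rep(sub,m)
print('table z',np.median(P[240:260,300:340,2]))
r=rep('base',roi&(P[...,2]>.008)&(P[...,2]<.02))
# shelf by colour
hsv=cv2.cvtColor(c['pixels'],cv2.COLOR_RGB2HSV)
m=(hsv[...,1]<60)&(uu>275)&(uu<325)&(vv>145)&(vv<230); r=rep('shelf',m)
q=[px2w(c,u,v,0.008) for u,v in np.argwhere(m)[:,::-1]]
r=cv2.minAreaRect((np.array(q)[:,:2]*1000).astype(np.float32)); print('plane',r)
tp=lambda u,v:((u+.5)/4.5-.5+150,(v+.5)/4.5-.5+140)
print('hole',px2w(c,*tp(635,336),0.008)); print('stud',px2w(c,*tp(88,118),0.143))
for n,p in dict(lt1=(88,52),lt2=(123,58),lb1=(48,190),lb2=(83,200),rt1=(360,120),rt2=(395,127),rb1=(320,265),rb2=(355,272)).items(): print(n,px2w(c,*tp(*p),0.136)[:2].round(4))
for n,p in dict(s1=(663,52),s2=(741,70),s3=(590,357),s4=(667,379)).items(): print(n,px2w(c,*tp(*p),0.008)[:2].round(4))
# other objs
m=(P[...,2]>.05)&(P[...,2]<.1)&(uu>340)&(uu<375)&(vv>180)&(vv<210); print('flask',P[m].mean(0),m.sum()); 
m=(P[...,2]>.02)&(P[...,2]<.2)&(uu>335)&(uu<375)&(vv>135)&(vv<165); print('vialc',P[m].mean(0))
E
```

```text
L 298 ((563.4418334960938, 262.2685852050781), (28.054515838623047, 99.40748596191406), 75.65885925292969) z 0.1341
R 287 ((517.478271484375, 78.07510375976562), (26.309181213378906, 100.72764587402344), 76.20618438720703) z 0.1342
table z 0.0034313199158727695
base 2155 ((555.9615478515625, 168.96878051757812), (217.53509521484375, 275.7543029785156), 0.7888610363006592) z 0.0132
shelf 1265 ((477.487060546875, -118.34184265136719), (116.30374145507812, 355.1275939941406), 61.2803840637207) z 0.0073
plane ((525.3229370117188, -144.21603393554688), (60.14595031738281, 239.5395050048828), 76.34359741210938)
hole [ 0.43370769 -0.12245548  0.008     ]
stud [0.5664018  0.25803729 0.143     ]
lt1 [0.6129 0.2611]
lt2 [0.6091 0.2375]
lb1 [0.5185 0.2843]
lb2 [0.512  0.2607]
rt1 [0.5689 0.0769]
rt2 [0.5644 0.0533]
rb1 [0.4704 0.1017]
rb2 [0.466  0.0783]
s1 [ 0.6479 -0.1437]
s2 [ 0.635  -0.2025]
s3 [ 0.4178 -0.0892]
s4 [ 0.4023 -0.146 ]
flask [ 0.49627836 -0.33958889  0.07177037] 81
vialc [ 0.64730773 -0.31898419  0.0456831 ]
```

```bash
cat >> h.py <<'E'
from scipy.spatial.transform import Rotation as Ro
def go(x,y,z,yawdeg,roll=180,pitch=0):
    o=ctrl.get_obs(); R0=Ro.from_euler('xyz',o['eef_rot']); R1=Ro.from_euler('xyz',[roll,pitch,yawdeg],degrees=True)
    rv=(R0.inv()*R1).as_rotvec(degrees=True); s=R0.inv().apply(np.array([x,y,z])-o['ee_pos'])
    print('t',o['time_s'],'pos',o['ee_pos'].round(4),'rpy',np.degrees(o['eef_rot']).round(2),'F',o['force'].round(2),'w',round(o['grip_width'],4))
    print('turn',rv.round(2),'shift',s.round(4),'len',np.linalg.norm(s).round(3))
E
python3 - <<'E'
from h import *
go(.546,.192,.2,76)
E
```

```text
t 0.15 pos [ 0.1987 -0.5127  0.224 ] rpy [-179.95   -0.     21.19] F [ 0.64 -0.44  0.14] w 0.0942
turn [-4.000e-02 -3.000e-02 -5.481e+01] shift [ 0.5785 -0.5315  0.0245] len 0.786
```

Emit:
send_rows([
  [0,0,-54.8,0.578,-0.532,0.0,1],
  [0,0,-54.8,0.578,-0.532,0.0,1],
  [0,0,-54.8,0.578,-0.532,0.0,1],
  [0,0,-54.8,0.578,-0.532,0.0,1],
  [0,0,-54.8,0.578,-0.532,0.0,1],
  [0,0,-54.8,0.578,-0.532,0.0,1],
  [0,0,-54.8,0.578,-0.532,0.0,1],
  [0,0,-54.8,0.578,-0.532,0.0,1],
])

```text
time_s: 0.95
ee_pos: [0.3756, -0.1519, 0.2246]
eef_rot: [3.141, 0.0, 1.328]
force: [1.0, -0.9, 0.9]
grip_width: 0.0937
```

```bash
python3 - <<'E'
from h import *
go(.546,.192,.19,76)
E
```

```text
t 0.95 pos [ 0.3756 -0.1519  0.2246] rpy [1.7998e+02 1.0000e-02 7.6100e+01] F [ 1.04 -0.88  0.9 ] w 0.0937
turn [0.02 0.01 0.1 ] shift [0.3748 0.0827 0.0346] len 0.385
```

Emit:
send_rows([
  [0,0,0.1,0.375,0.083,0.0,1],
  [0,0,0.1,0.375,0.083,0.0,1],
  [0,0,0.1,0.375,0.083,0.0,1],
  [0,0,0.1,0.375,0.083,0.0,1],
  [0,0,0.1,0.375,0.083,0.0,1],
  [0,0,0.1,0.375,0.083,0.0,1],
  [0,0,0.1,0.375,0.083,0.0,1],
  [0,0,0.1,0.375,0.083,0.034,1],
])

```text
time_s: 1.75
ee_pos: [0.5488, 0.1932, 0.1933]
eef_rot: [3.136, -0.004, 1.326]
force: [1.0, -0.4, -0.7]
grip_width: 0.0939
```

Emit:
send_rows([
  [0,0,0,0,0,0,1],
  [0,0,0,0,0,0,1],
  [0,0,0,0,0,0,1],
])

```text
time_s: 2.05
ee_pos: [0.5467, 0.1891, 0.1915]
eef_rot: [3.14, -0.001, 1.324]
force: [0.5, 0.2, -0.1]
grip_width: 0.0941
```

```bash
python3 - <<'E'
from h import *
go(.546,.192,.19,76)
c=cam('wrist'); save(c,'w1.png',k=1.5)
print(-c['R'].T@c['t'],c['R'][2])
E
```

```text
t 2.05 pos [0.5467 0.1891 0.1915] rpy [ 1.7993e+02 -3.0000e-02  7.5840e+01] F [ 0.47  0.18 -0.11] w 0.0941
turn [ 0.07 -0.03 -0.16] shift [ 0.0027 -0.0014  0.0015] len 0.003
[0.56342643 0.26029939 0.35249001] [-0.06013021 -0.24207172 -0.96839333]
```

View pics/w1.png

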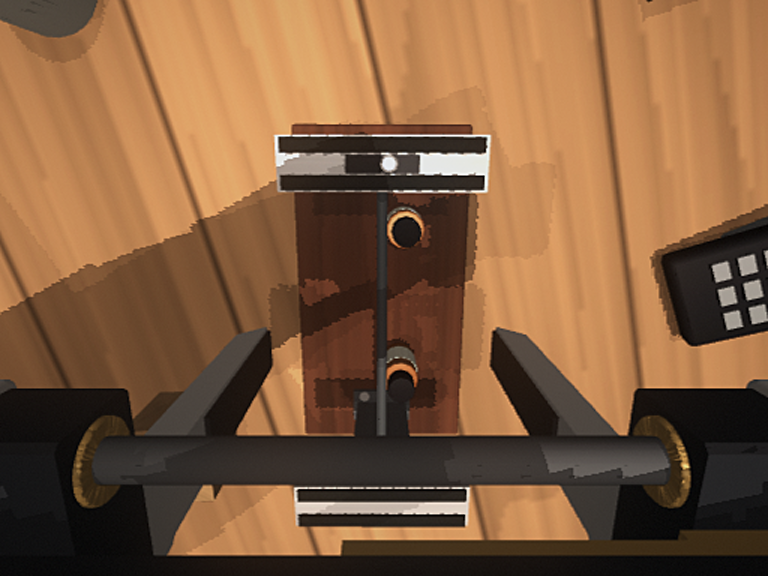

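The stand sits square in the wrist view. The stud shows as a white disc at (390,163), in a slot spanning x 345 to 420. I'll enlarge that area.

```bash
python3 - <<'E'
from h import *
c=ld('wrist'); save(c,'w1c.png',(180,82,330,130),5)
save(c,'w1d.png',(190,315,320,355),6)
E
```

```text
(no output)
```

View pics/w1c.png

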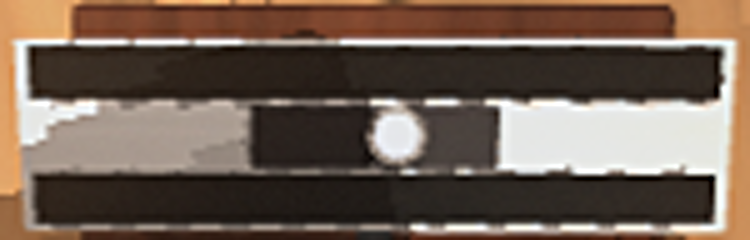

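View pics/w1d.png

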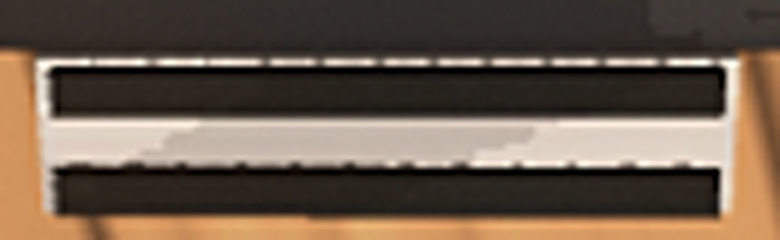

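```bash
python3 - <<'E'
from h import *
c=ld('wrist'); 
a=lambda u,v:((u+.5)/5-.5+180,(v+.5)/5-.5+82)
b=lambda u,v:((u+.5)/6-.5+190,(v+.5)/6-.5+315)
L=[px2w(c,*a(*p),.135) for p in [(16,41),(740,41),(28,229),(728,229)]]
Rr=[px2w(c,*b(*p),.135) for p in [(37,58),(740,58),(46,213),(731,213)]]
s=px2w(c,*a(397,136),.143); e1=px2w(c,*a(251,136),.135);e2=px2w(c,*a(499,136),.135)
Lc=np.mean(L,0);Rc=np.mean(Rr,0); print(np.linalg.norm(L[1]-L[0]),np.linalg.norm(Rr[1]-Rr[0]))
print(Lc,Rc,'stud',s,'slot',e1,e2, np.linalg.norm(e2-e1))
d=Lc-Rc; print(np.linalg.norm(d),'heading',np.degrees(np.arctan2(d[1],d[0])))
ys=d/np.linalg.norm(d); xs=np.array([ys[1],-ys[0],0]); print('stud rel Lc',(s-Lc)@xs,(s-Lc)@ys,'slot',(e1-Lc)@xs,(e2-Lc)@xs)
dx=L[1]-L[0]+L[3]-L[2]; print('xhead',np.degrees(np.arctan2(dx[1],dx[0])))
go(.525,-.144,.2,166.3)
E
```

```text
0.10023572619616114 0.09965498635592965
[0.56564921 0.26445263 0.135     ] [0.51891237 0.08074169 0.135     ] stud [0.56806784 0.26372823 0.143     ] slot [0.54834275 0.26886321 0.135     ] [0.58215111 0.26036278 0.135     ] 0.03486062189451139
0.189562765508167 heading 75.72650501350124
stud rel Lc 0.0025225723890989586 -0.0001057239214373333 slot -0.01785964197651955 0.01700084369097918
xhead -14.113324332739477
t 2.1 pos [0.5468 0.189  0.1919] rpy [ 1.799e+02 -5.000e-02  7.583e+01] F [-0.47  0.03 -0.19] w 0.0938
turn [ 1.200e-01  4.000e-02 -9.047e+01] shift [-0.3282  0.0604 -0.0083] len 0.334
```

Emit:
send_rows([
  [0,0,-90.5,-0.328,0.06,-0.008,1],
  [0,0,-90.5,-0.328,0.06,-0.008,1],
  [0,0,-90.5,-0.328,0.06,-0.008,1],
  [0,0,-90.5,-0.328,0.06,-0.008,1],
  [0,0,-90.5,-0.328,0.06,-0.008,1],
  [0,0,-90.5,-0.328,0.06,-0.008,1],
  [0,0,-90.5,-0.328,0.06,0.03,1],
  [0,0,-90.5,-0.328,0.06,0.06,1],
])

```text
time_s: 2.9
ee_pos: [0.5253, -0.1472, 0.1333]
eef_rot: [3.139, 0.007, 2.444]
force: [0.9, 0.9, -0.2]
grip_width: 0.0937
```

```bash
python3 - <<'E'
from h import *
go(.525,-.144,.1,166.3)
E
```

```text
t 2.9 pos [ 0.5253 -0.1472  0.1333] rpy [179.87   0.41 140.05] F [ 0.92  0.92 -0.24] w 0.0937
turn [  0.04   0.44 -26.25] shift [0.0025 0.0022 0.0333] len 0.033
```

Emit:
send_rows([
  [0,0,-22,0,0,0.03,1],
  [0,0,-22,0,0,0.03,1],
  [0,0,-22,0,0,0.03,1],
  [0,0,-22,0,0,0.03,1],
  [0,0,-22,0,0,0.03,1],
  [0,0,-22,0,0,0.03,1],
])

```text
time_s: 3.5
ee_pos: [0.5249, -0.1431, 0.1011]
eef_rot: [-3.142, 0.001, 2.824]
force: [-0.0, 0.8, -0.5]
grip_width: 0.0936
```

```bash
python3 - <<'E'
from h import *
go(.525,-.144,.05,166.3)
c=cam('wrist'); save(c,'w2.png',k=1.5)
E
```

```text
t 3.5 pos [ 0.5249 -0.1431  0.1011] rpy [-1.8000e+02  7.0000e-02  1.6178e+02] F [-0.05  0.78 -0.5 ] w 0.0936
turn [-0.    0.07 -4.52] shift [-0.0003 -0.0008  0.0511] len 0.051
```

View pics/w2.png

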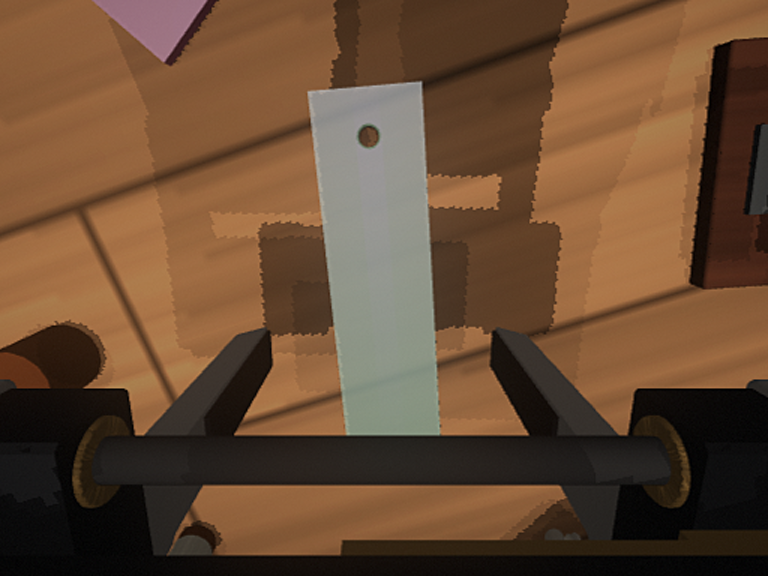

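The shelf is in the wrist view, with its end corners at (308,91) and (422,82) and the hole at (369,135). It's turned a few degrees relative to the tool.

```bash
python3 - <<'E'
from h import *
c=ld('wrist'); p=lambda u,v,z=.008: px2w(c,(u+.5)/1.5-.5,(v+.5)/1.5-.5,z)
A,B,h,C,D=p(308,91),p(422,82),p(369,135.5),p(345.5,430),p(439.5,430)
print(np.linalg.norm(A-B)); 
for d in (A-C,B-D): print('head',np.degrees(np.arctan2(d[1],d[0])))
d=(A-C)/np.linalg.norm(A-C)+(B-D)/np.linalg.norm(B-D); u=d/np.linalg.norm(d); hd=np.degrees(np.arctan2(u[1],u[0]))
m=(A+B)/2; print('hole',h,'c from hole',h-.095*u,'c from end',m-.12*u,hd)
q=(h-.095*u+m-.12*u)/2
go(q[0],q[1],.0215,hd)
E
```

```text
0.06007022680096534
head 166.30131931351468
head 166.2558643110534
hole [ 0.43446842 -0.11944892  0.008     ] c from hole [ 0.52675717 -0.14198303  0.008     ] c from end [ 0.52722719 -0.14220211  0.008     ] 166.27859181228405
t 3.55 pos [ 0.5249 -0.1431  0.101 ] rpy [-1.8000e+02  5.0000e-02  1.6181e+02] F [-0.29  0.82  0.05] w 0.0941
turn [-0.    0.05 -4.47] shift [-0.0017  0.0016  0.0795] len 0.08
```

Emit:
send_rows([
  [0,0,-4.5,-0.002,0.002,0.03,1],
  [0,0,-4.5,-0.002,0.002,0.055,1],
  [0,0,-4.5,-0.002,0.002,0.07,1],
  [0,0,-4.5,-0.002,0.002,0.0795,1],
  [0,0,-4.5,-0.002,0.002,0.0795,1],
  [0,0,-4.5,-0.002,0.002,0.0795,1],
])

```text
time_s: 4.15
ee_pos: [0.5277, -0.1417, 0.0216]
eef_rot: [-3.142, 0.001, 2.904]
force: [0.4, -0.2, 0.6]
grip_width: 0.0939
```

Emit:
send_rows([
  [0,0,0,0,0,0,0.3],
  [0,0,0,0,0,0,0.2],
  [0,0,0,0,0,0,0.1],
  [0,0,0,0,0,0,-0.3],
  [0,0,0,0,0,0,-1],
  [0,0,0,0,0,0,-1],
  [0,0,0,0,0,0,-1],
], force=20)

```text
time_s: 4.85
ee_pos: [0.5274, -0.1417, 0.0211]
eef_rot: [-3.141, 0.0, 2.905]
force: [-1.4, -1.6, 2.4]
grip_width: 0.0599
```

```bash
python3 - <<'E'
from h import *
go(.525,-.144,.1,166.3)
E
```

```text
t 4.85 pos [ 0.5274 -0.1417  0.0211] rpy [-1.7999e+02  1.0000e-02  1.6643e+02] F [-1.39 -1.58  2.4 ] w 0.0599
turn [-0.01  0.01  0.13] shift [ 0.0018 -0.0028 -0.0789] len 0.079
```

Emit:
send_rows([
  [0,0,0,0,0,0,-1],
  [0,0,0,0,0,-0.01,-1],
  [0,0,0,0,0,-0.03,-1],
  [0,0,0,0,0,-0.06,-1],
  [0,0,0,0,0,-0.1,-1],
  [0,0,0,0,0,-0.14,-1],
  [0,0,0,0,0,-0.17,-1],
  [0,0,0,0,0,-0.18,-1],
], force=30)

```text
time_s: 5.65
ee_pos: [0.528, -0.1417, 0.2043]
eef_rot: [-3.141, 0.004, 2.905]
force: [-0.8, -1.3, -3.4]
grip_width: 0.0598
```

Emit:
send_rows([
  [0,0,0,0,0,0,-1],
  [0,0,0,0,0,0,-1],
  [0,0,0,0,0,0,-1],
])

```text
time_s: 5.95
ee_pos: [0.5267, -0.1413, 0.199]
eef_rot: [3.141, -0.003, 2.905]
force: [-0.1, 0.1, -4.2]
grip_width: 0.0598
```

```bash
python3 - <<'E'
from h import *
go(.525,-.144,.1,166.3)
c=cam('wrist'); save(c,'w3.png',k=1.5)
save(c,'w3c.png',(180,20,310,110),6)
E
```

```text
t 5.95 pos [ 0.5267 -0.1413  0.199 ] rpy [179.98  -0.18 166.43] F [-0.09  0.05 -4.16] w 0.0598
turn [ 0.02 -0.18  0.13] shift [ 0.0008 -0.003   0.099 ] len 0.099
```

View pics/w3.png

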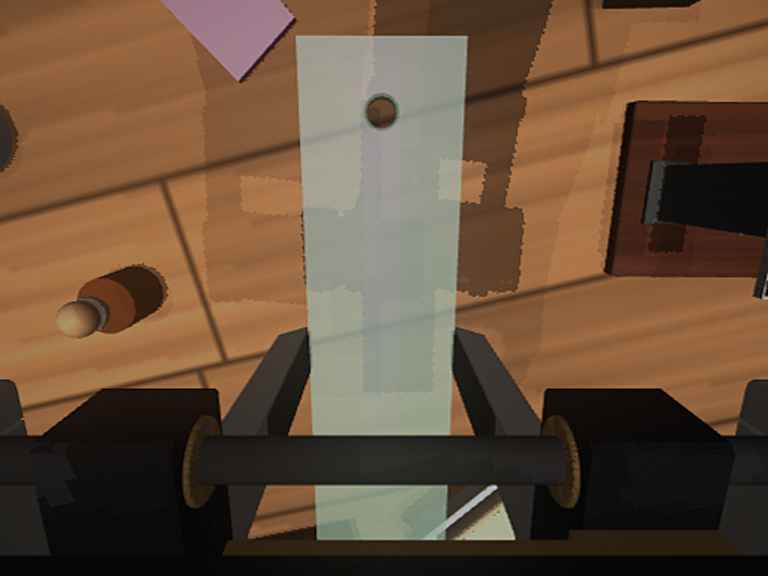

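View pics/w3c.png

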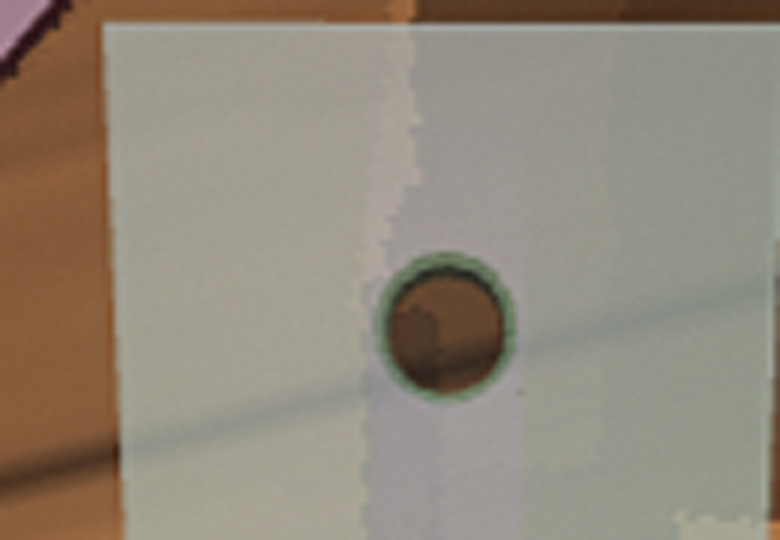

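```bash
python3 - <<'E'
from h import *
c=ld('wrist'); o=ctrl.get_obs(); R0=Ro.from_euler('xyz',o['eef_rot'])
a=lambda u,v:((u+.5)/6-.5+180,(v+.5)/6-.5+20)
z=o['ee_pos'][2]-.0131
h=px2w(c,*a(446,327),z); print('hole tool',R0.inv().apply(h-o['ee_pos']))
for u,v in [(200,60),(300,60),(230,120),(280,120),(260,150),(250,200)]:
    P=px2w(c,u,v); print(u,v,R0.inv().apply(P-o['ee_pos']).round(4))
for n,p in dict(A=(297.5,36),B=(467,36)).items():
    print(n,R0.inv().apply(px2w(c,(p[0]+.5)/1.5-.5,(p[1]+.5)/1.5-.5,z)-o['ee_pos']).round(4))
for n,p in dict(C=(316,515),D=(446,515),C2=(310,330),D2=(457,330)).items():
    print(n,R0.inv().apply(px2w(c,(p[0]+.5)/1.5-.5,(p[1]+.5)/1.5-.5,z)-o['ee_pos']).round(4))
E
```

```text
hole tool [0.09559114 0.00083528 0.01337153]
200 60 [ 0.1026 -0.0282  0.0128]
300 60 [0.1025 0.0255 0.0118]
230 120 [ 0.0712 -0.0126  0.0124]
280 120 [0.0712 0.0156 0.0122]
260 150 [0.0543 0.0044 0.0129]
250 200 [ 0.024  -0.0015  0.0133]
A [ 0.1204 -0.0285  0.0134]
B [0.1204 0.031  0.0135]
C [-0.0788 -0.0291  0.0129]
D [-0.0789  0.0309  0.0129]
C2 [ 0.0113 -0.0283  0.0131]
D2 [0.0113 0.0321 0.0131]
```

```bash
python3 - <<'E'
from h import *
go(.5439,.1713,.2,75.8)
E
```

```text
t 6.0 pos [ 0.5268 -0.1414  0.1992] rpy [ 1.7998e+02 -1.6000e-01  1.6642e+02] F [ 0.07 -0.02 -2.61] w 0.0596
turn [-0.12 -0.14 90.62] shift [ 0.0568  0.308  -0.0005] len 0.313
```

Go at moderate speed.

Emit:
send_rows([
  [0,0,5,0.003,0.015,0,-1],
  [0,0,11,0.008,0.042,0,-1],
  [0,0,18,0.014,0.075,0,-1],
  [0,0,25,0.02,0.11,0,-1],
  [0,0,32,0.027,0.145,0,-1],
  [0,0,39,0.033,0.18,0,-1],
  [0,0,46,0.04,0.215,0,-1],
  [0,0,53,0.045,0.245,0,-1],
])

```text
time_s: 6.8
ee_pos: [0.5407, 0.1089, 0.1999]
eef_rot: [-3.14, -0.001, 1.975]
force: [1.0, 0.7, -2.7]
grip_width: 0.0598
```

```bash
python3 - <<'E'
from h import *
go(.5439,.1713,.2,75.8)
E
```

```text
t 6.8 pos [0.5407 0.1089 0.1999] rpy [-1.7991e+02 -3.0000e-02  1.1316e+02] F [ 0.96  0.66 -2.7 ] w 0.0598
turn [-0.09 -0.   37.36] shift [ 0.0561  0.0275 -0.0001] len 0.062
```

Emit:
send_rows([
  [0,0,7,0.012,0.006,0,-1],
  [0,0,14,0.026,0.013,0,-1],
  [0,0,21,0.04,0.02,0,-1],
  [0,0,28,0.05,0.025,0,-1],
  [0,0,34,0.055,0.027,0,-1],
  [0,0,37.3,0.056,0.0275,0,-1],
  [0,0,37.3,0.056,0.0275,0,-1],
  [0,0,37.3,0.056,0.0275,0,-1],
])

```text
time_s: 7.6
ee_pos: [0.5439, 0.1693, 0.2002]
eef_rot: [-3.141, 0.001, 1.331]
force: [0.6, -0.1, -2.9]
grip_width: 0.0597
```

```bash
python3 - <<'E'
from h import *
go(.5439,.1713,.175,75.8)
E
```

```text
t 7.6 pos [0.5439 0.1693 0.2002] rpy [-1.7994e+02  3.0000e-02  7.6230e+01] F [ 0.63 -0.11 -2.87] w 0.0597
turn [-0.06  0.03  0.43] shift [ 0.0019 -0.0005  0.0252] len 0.025
```

Emit:
send_rows([
  [0,0,0.3,0.001,-0.0005,0.01,-1],
  [0,0,0.3,0.001,-0.0005,0.02,-1],
  [0,0,0.3,0.001,-0.0005,0.025,-1],
  [0,0,0.3,0.001,-0.0005,0.025,-1],
  [0,0,0.3,0.001,-0.0005,0.025,-1],
])

```text
time_s: 8.1
ee_pos: [0.5439, 0.1705, 0.1759]
eef_rot: [-3.142, 0.0, 1.324]
force: [-0.1, 0.4, -3.8]
grip_width: 0.0596
```

```bash
python3 - <<'E'
from h import *
go(.5439,.1713,.165,75.8)
c=cam('wrist'); save(c,'w4.png',k=1.5)
save(c,'w4c.png',(180,20,310,130),6)
E
```

```text
t 8.1 pos [0.5439 0.1705 0.1759] rpy [-180.      0.     75.83] F [-0.09  0.42 -3.85] w 0.0596
turn [-0.    0.    0.03] shift [ 0.0008 -0.0002  0.0109] len 0.011
```

View pics/w4.png

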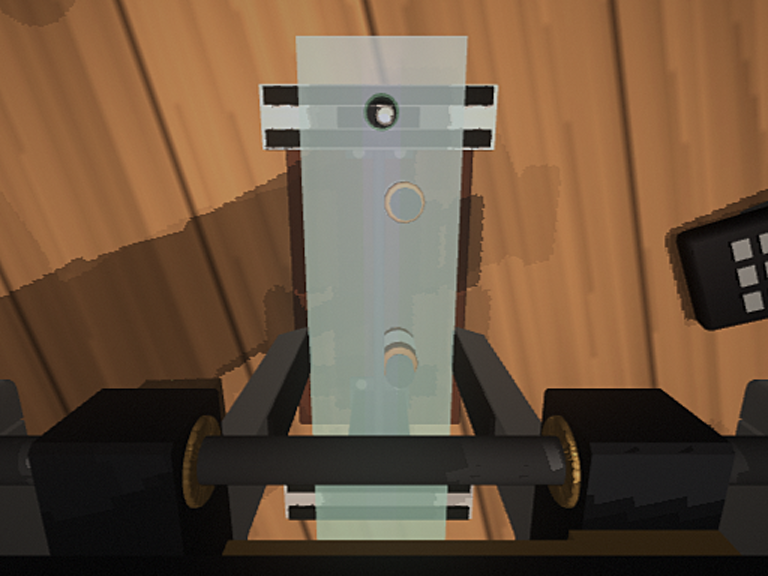

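View pics/w4c.png

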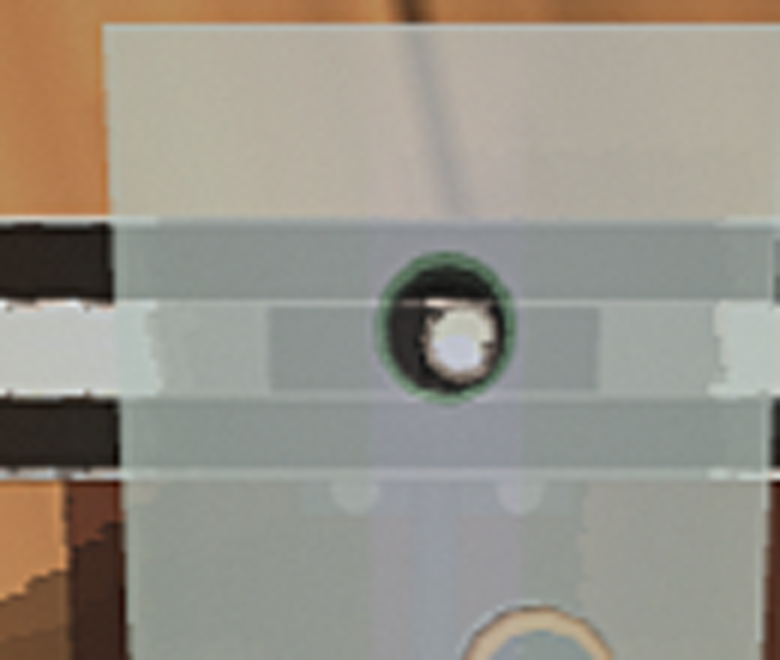

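The stud is visible through the hole at crop (459,342), and the hole centre is at (446,327). Working out the offset at each one's own height.

```bash
python3 - <<'E'
from h import *
c=ld('wrist'); o=ctrl.get_obs(); R0=Ro.from_euler('xyz',o['eef_rot'])
a=lambda u,v:((u+.5)/6-.5+180,(v+.5)/6-.5+20)
h=px2w(c,*a(446,327),o['ee_pos'][2]-.0131)
for p in [(459,342),(459,346)]:
  s=px2w(c,*a(*p),.143); print(h,s,'need tool shift',R0.inv().apply(s-h))
E
```

```text
[0.56611745 0.26297954 0.1630834 ] [0.567664   0.26372132 0.143     ] need tool shift [0.00109361 0.00131083 0.02008409]
[0.56611745 0.26297954 0.1630834 ] [0.56757143 0.26335053 0.143     ] need tool shift [0.00071144 0.00131183 0.02008401]
```

Emit:
send_rows([
  [0,0,0,0.001,0.0013,0.003,-1],
  [0,0,0,0.001,0.0013,0.006,-1],
  [0,0,0,0.001,0.0013,0.008,-1],
  [0,0,0,0.001,0.0013,0.009,-1],
  [0,0,0,0.001,0.0013,0.009,-1],
  [0,0,0,0.001,0.0013,0.009,-1],
])

```text
time_s: 8.75
ee_pos: [0.5454, 0.1712, 0.167]
eef_rot: [3.141, -0.0, 1.323]
force: [0.1, -0.0, -3.9]
grip_width: 0.0596
```

```bash
python3 - <<'E'
from h import *
go(.5439,.1713,.165,75.8)
c=cam('wrist')
save(c,'w5c.png',(180,20,310,130),6)
E
```

```text
t 8.75 pos [0.5454 0.1712 0.167 ] rpy [179.99  -0.    75.82] F [ 0.1  -0.04 -3.9 ] w 0.0596
turn [ 0.01 -0.    0.02] shift [-0.0003 -0.0015  0.002 ] len 0.003
```

View pics/w5c.png

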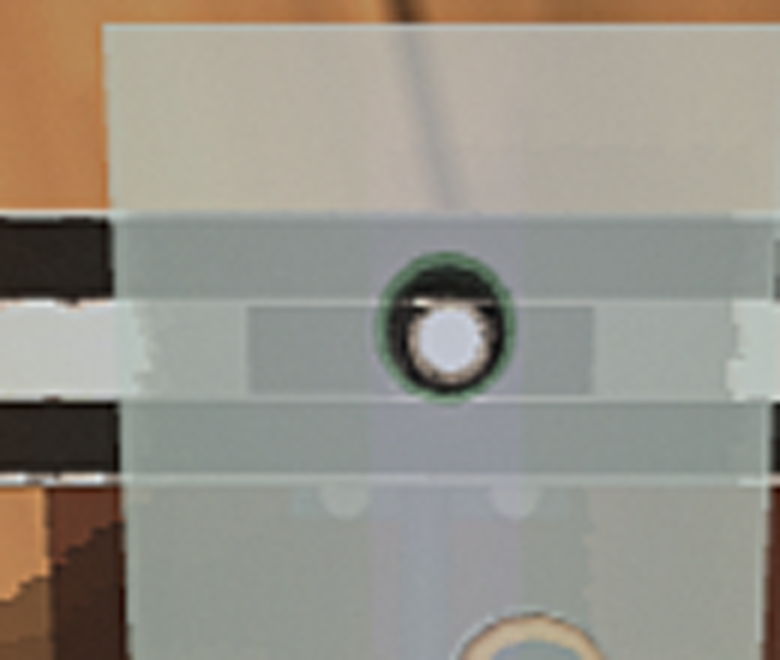

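The stud is now at crop (448,340), nearly centred. Checking the remaining offset.

```bash
python3 - <<'E'
from h import *
c=ld('wrist'); o=ctrl.get_obs(); R0=Ro.from_euler('xyz',o['eef_rot'])
a=lambda u,v:((u+.5)/6-.5+180,(v+.5)/6-.5+20)
h=px2w(c,*a(446,327),o['ee_pos'][2]-.0131)
s=px2w(c,*a(448,340),.143); print(h,s,'need tool shift',R0.inv().apply(s-h))
# dark inner rim as bottom edge? 
E
```

```text
[0.56761961 0.26369058 0.15396891] [0.56785618 0.26383627 0.143     ] need tool shift [0.0001981  0.00019189 0.01096896]
```

Emit:
send_rows([
  [0,0,0,0.0002,0.0002,0.001,-1],
  [0,0,0,0.0002,0.0002,0.002,-1],
  [0,0,0,0.0002,0.0002,0.003,-1],
  [0,0,0,0.0002,0.0002,0.004,-1],
  [0,0,0,0.0002,0.0002,0.0045,-1],
  [0,0,0,0.0002,0.0002,0.0045,-1],
])

```text
time_s: 9.4
ee_pos: [0.5455, 0.1713, 0.1623]
eef_rot: [-3.141, 0.0, 1.323]
force: [0.3, 0.2, -2.8]
grip_width: 0.0594
```

Emit:
send_rows([
  [0,0,0,0,0,0.0005,-1],
  [0,0,0,0,0,0.001,-1],
  [0,0,0,0,0,0.0015,-1],
  [0,0,0,0,0,0.002,-1],
  [0,0,0,0,0,0.0025,-1],
  [0,0,0,0,0,0.003,-1],
])

```text
time_s: 10.0
ee_pos: [0.5456, 0.1714, 0.1594]
eef_rot: [3.142, -0.0, 1.323]
force: [-0.6, -0.1, -3.8]
grip_width: 0.0601
```

Emit:
send_rows([
  [0,0,0,0,0,0.0005,-1],
  [0,0,0,0,0,0.001,-1],
  [0,0,0,0,0,0.0012,-1],
])

```text
time_s: 10.3
ee_pos: [0.5456, 0.1713, 0.1582]
eef_rot: [3.142, 0.0, 1.323]
force: [-0.4, 0.6, -3.5]
grip_width: 0.0594
```

Emit:
send_rows([
  [0,0,0,0,0,0.0003,-1],
  [0,0,0,0,0,0.0006,-1],
  [0,0,0,0,0,0.0009,-1],
  [0,0,0,0,0,0.0009,-1],
])

```text
time_s: 10.7
ee_pos: [0.5456, 0.1714, 0.1573]
eef_rot: [-3.142, -0.0, 1.323]
force: [-0.1, 0.6, -3.9]
grip_width: 0.0595
```

Emit:
send_rows([
  [0,0,0,0,0,0.0003,-1],
  [0,0,0,0,0,0.0006,-1],
  [0,0,0,0,0,0.0006,-1],
])

```text
time_s: 11.0
ee_pos: [0.5456, 0.1714, 0.1571]
eef_rot: [3.141, -0.0, 1.323]
force: [-2.3, -1.1, 1.7]
grip_width: 0.0594
```

Contact with the pads at the expected height. Releasing slowly.

Emit:
send_rows([
  [0,0,0,0,0,0,-1],
  [0,0,0,0,0,0,-1],
  [0,0,0,0,0,0,0.5],
  [0,0,0,0,0,0,0.7],
  [0,0,0,0,0,0,0.8],
  [0,0,0,0,0,0,0.8],
  [0,0,0,0,0,0,0.8],
], force=5)

```text
time_s: 11.7
ee_pos: [0.5456, 0.1713, 0.1567]
eef_rot: [3.142, -0.0, 1.323]
force: [-0.3, -0.0, -0.1]
grip_width: 0.0845
```

```bash
python3 - <<'E'
from h import *
go(.5439,.1713,.2,75.8)
c=cam('wrist'); save(c,'w6.png',k=1.5)
save(c,'w6c.png',(180,20,310,130),6)
c=cam('scene'); save(c,'s6.png',(240,130,390,250),5)
E
```

```text
t 11.7 pos [0.5456 0.1713 0.1567] rpy [180.    -0.    75.82] F [-0.26 -0.01 -0.14] w 0.0845
turn [ 0.   -0.    0.02] shift [-0.0005 -0.0017 -0.0433] len 0.043
```

View pics/w6.png

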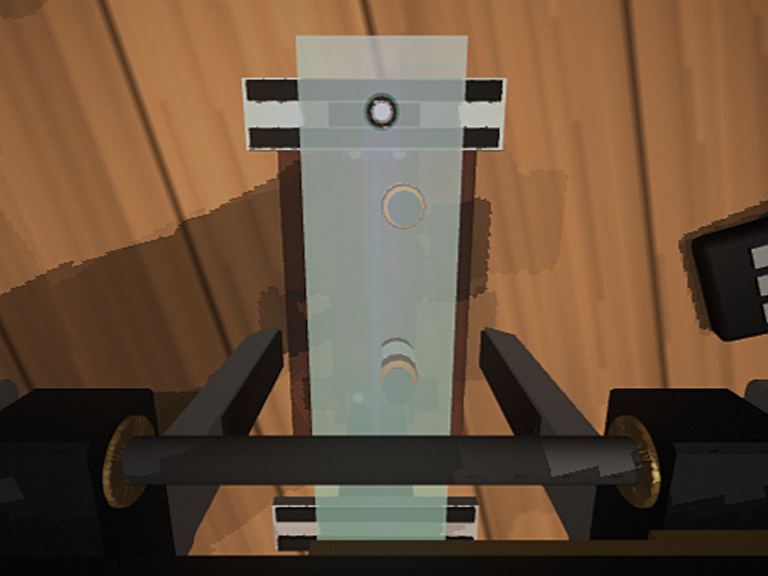

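View pics/s6.png

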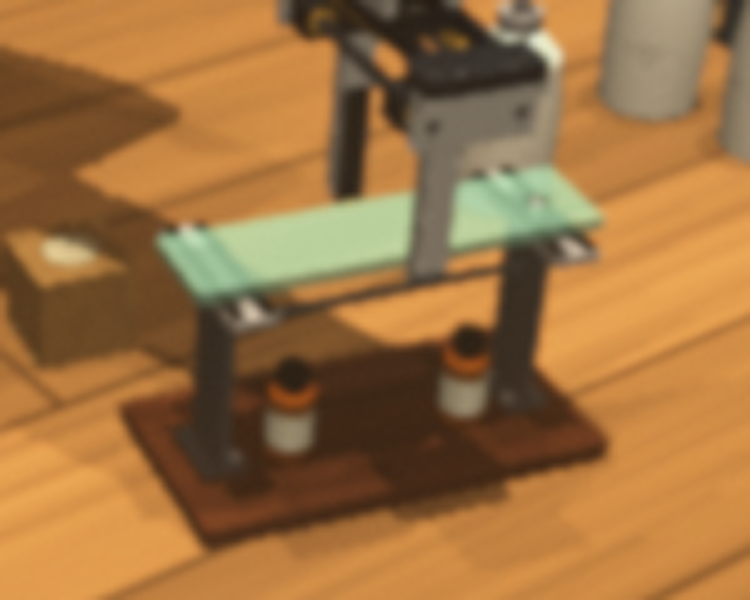

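Seated: the stud fills the hole's centre at (381,111), and the scene view shows the glass flat on both bearers. Now to lift and go for the flask.

Emit:
send_rows([
  [0,0,0,0,0,0,1],
  [0,0,0,0,0,-0.005,1],
  [0,0,0,0,0,-0.015,1],
  [0,0,0,0,0,-0.035,1],
  [0,0,0,0,0,-0.065,1],
  [0,0,0,0,0,-0.08,1],
  [0,0,0,0,0,-0.08,1],
])

```text
time_s: 12.5
ee_pos: [0.5463, 0.1716, 0.2398]
eef_rot: [3.137, -0.002, 1.323]
force: [-0.8, -1.0, -0.6]
grip_width: 0.0939
```

```bash
python3 - <<'E'
from h import *
c=cam('wrist'); save(c,'w7.png',k=1.5)
go(.476,-.42,.2,75.8)
E
```

```text
t 12.55 pos [0.5458 0.1714 0.2378] rpy [ 1.7989e+02 -6.0000e-02  7.5820e+01] F [ 0.11  0.68 -0.35] w 0.0938
turn [ 0.11 -0.06  0.02] shift [-0.5905  0.0771  0.0374] len 0.597
```

View pics/w7.png

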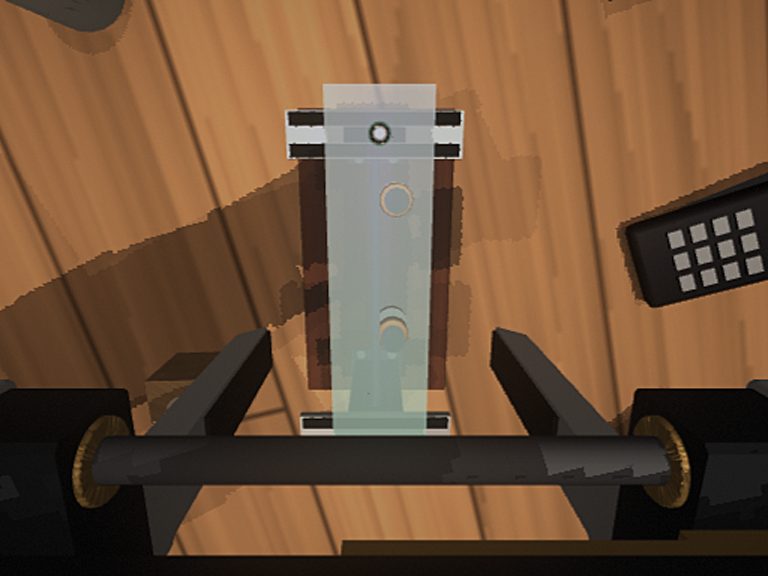

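The shelf stayed seated, with the stud in the hole at (380,132). Heading to the flask.

Emit:
send_rows([
  [0,0,0,-0.02,0.003,0,1],
  [0,0,0,-0.07,0.009,0,1],
  [0,0,0,-0.12,0.016,0,1],
  [0,0,0,-0.17,0.022,0,1],
  [0,0,0,-0.22,0.028,0,1],
  [0,0,0,-0.27,0.035,0,1],
  [0,0,0,-0.32,0.042,0,1],
  [0,0,0,-0.37,0.048,0,1],
])

```text
time_s: 13.35
ee_pos: [0.501, -0.1981, 0.2358]
eef_rot: [-3.14, -0.0, 1.323]
force: [1.3, -1.1, 0.1]
grip_width: 0.094
```

Emit:
send_rows([
  [0,0,0,-0.05,0.007,0.005,1],
  [0,0,0,-0.1,0.013,0.01,1],
  [0,0,0,-0.15,0.02,0.02,1],
  [0,0,0,-0.19,0.025,0.03,1],
  [0,0,0,-0.215,0.028,0.037,1],
  [0,0,0,-0.22,0.029,0.037,1],
  [0,0,0,-0.22,0.029,0.037,1],
  [0,0,0,-0.22,0.029,0.037,1],
])

```text
time_s: 14.15
ee_pos: [0.4765, -0.4156, 0.1997]
eef_rot: [-3.141, -0.0, 1.324]
force: [-1.3, 0.8, 0.5]
grip_width: 0.094
```

```bash
python3 - <<'E'
from h import *
go(.476,-.42,.2,75.8)
c=cam('wrist'); save(c,'w8.png',k=1.5)
E
```

```text
t 14.15 pos [ 0.4765 -0.4156  0.1997] rpy [-1.7999e+02 -2.0000e-02  7.5870e+01] F [-1.29  0.81  0.45] w 0.094
turn [-0.01 -0.02  0.07] shift [-0.0044  0.0006 -0.0003] len 0.004
```

View pics/w8.png

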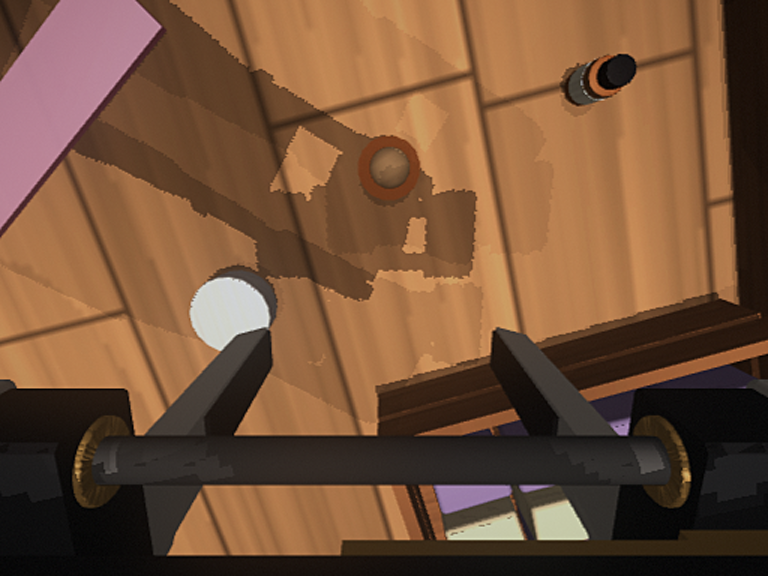

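The flask is almost straight below the camera: body circle centre about (388,169), ball at (390,168). The tin is at (230,310).

```bash
python3 - <<'E'
from h import *
c=ld('wrist'); p=lambda u,v,z: px2w(c,(u+.5)/1.5-.5,(v+.5)/1.5-.5,z)
a=p(388.5,169,.043); b=p(390,168,.075); print(a,b)
t=p(230,312,.032); print('tin',t)
m=(a+b)/2
go(m[0],m[1],.2,75.8); go(m[0],m[1],.028,75.8)
E
```

```text
[ 0.49893468 -0.34271405  0.043     ] [ 0.49941338 -0.34253095  0.075     ]
tin [ 0.35534716 -0.41619974  0.032     ]
t 14.2 pos [ 0.4766 -0.4155  0.2001] rpy [179.98   0.    75.9 ] F [-0.97 -0.18 -0.65] w 0.0938
turn [0.02 0.   0.1 ] shift [0.0762 0.0041 0.0001] len 0.076
t 14.2 pos [ 0.4766 -0.4155  0.2001] rpy [179.98   0.    75.9 ] F [-0.97 -0.18 -0.65] w 0.0938
turn [0.02 0.   0.1 ] shift [0.0762 0.0041 0.1721] len 0.188
```

Emit:
send_rows([
  [0,0,0,0.035,0.002,0,1],
  [0,0,0,0.07,0.004,0,1],
  [0,0,0,0.0762,0.004,0.02,1],
  [0,0,0,0.0762,0.004,0.055,1],
  [0,0,0,0.0762,0.004,0.09,1],
  [0,0,0,0.0762,0.004,0.125,1],
  [0,0,0,0.0762,0.004,0.155,1],
  [0,0,0,0.0762,0.004,0.172,1],
])

```text
time_s: 15.0
ee_pos: [0.4984, -0.3421, 0.0258]
eef_rot: [-3.14, -0.001, 1.325]
force: [1.0, -0.1, 0.5]
grip_width: 0.094
```

Emit:
send_rows([
  [0,0,0,0,0,0,1],
  [0,0,0,0,0,0,0.2],
  [0,0,0,0,0,0,0],
  [0,0,0,0,0,0,-0.3],
  [0,0,0,0,0,0,-1],
  [0,0,0,0,0,0,-1],
  [0,0,0,0,0,0,-1],
  [0,0,0,0,0,0,-1],
], force=10)

```text
time_s: 15.8
ee_pos: [0.4987, -0.3438, 0.0278]
eef_rot: [3.141, 0.0, 1.323]
force: [-0.2, 0.0, 1.2]
grip_width: 0.0422
```

```bash
python3 - <<'E'
from h import *
go(.5,-.343,.028,75.8)
c=cam('wrist'); save(c,'w9.png',k=1.5)
E
```

```text
t 15.8 pos [ 0.4987 -0.3438  0.0278] rpy [179.99   0.    75.82] F [-0.25  0.05  1.24] w 0.0422
turn [0.01 0.   0.02] shift [ 0.0011  0.001  -0.0002] len 0.002
```

View pics/w9.png

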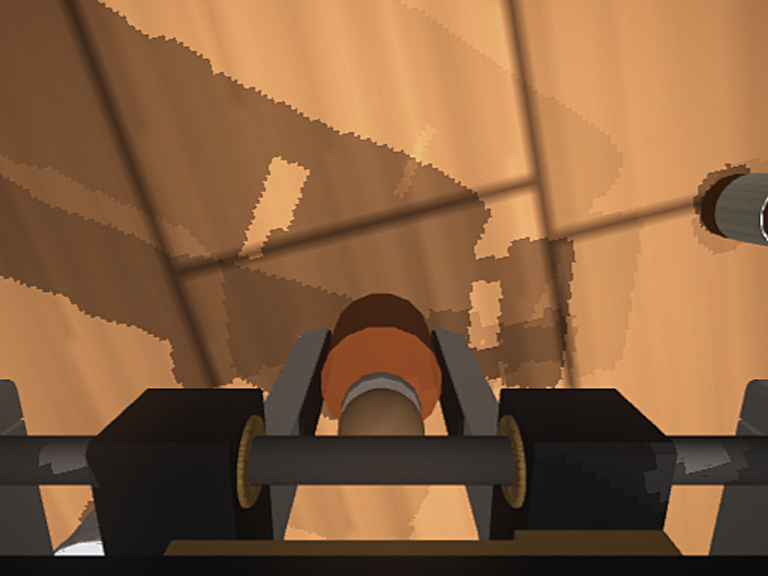

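Flask gripped (42 mm). Lifting it and carrying it to the stand.

Emit:
send_rows([
  [0,0,0,0,0,0,-1],
  [0,0,0,0,0,-0.01,-1],
  [0,0,0,0,0,-0.035,-1],
  [0,0,0,0,0,-0.07,-1],
  [0,0,0,0,0,-0.11,-1],
  [0,0,0,0,0,-0.15,-1],
  [0,0,0,0,0,-0.185,-1],
  [0,0,0,0,0,-0.205,-1],
], force=15)

```text
time_s: 16.65
ee_pos: [0.4989, -0.344, 0.2367]
eef_rot: [3.138, 0.002, 1.323]
force: [0.3, -0.1, -2.4]
grip_width: 0.042
```

```bash
python3 - <<'E'
from h import *
go(.5466,.171,.24,75.8)
E
```

```text
t 16.65 pos [ 0.4989 -0.344   0.2367] rpy [1.7979e+02 9.0000e-02 7.5830e+01] F [ 0.34 -0.1  -2.43] w 0.042
turn [0.21 0.09 0.03] shift [ 0.511  -0.0799 -0.0044] len 0.517
```

Emit:
send_rows([
  [0,0,0,0.015,-0.002,0,-1],
  [0,0,0,0.045,-0.007,0,-1],
  [0,0,0,0.085,-0.013,0,-1],
  [0,0,0,0.125,-0.02,0,-1],
  [0,0,0,0.165,-0.026,0,-1],
  [0,0,0,0.205,-0.032,0,-1],
  [0,0,0,0.245,-0.038,0,-1],
  [0,0,0,0.285,-0.045,0,-1],
])

```text
time_s: 17.45
ee_pos: [0.5239, -0.0538, 0.2314]
eef_rot: [-3.14, 0.0, 1.324]
force: [0.8, 0.1, -0.5]
grip_width: 0.0421
```

Emit:
send_rows([
  [0,0,0,0.04,-0.006,0,-1],
  [0,0,0,0.08,-0.012,0,-1],
  [0,0,0,0.12,-0.018,0,-1],
  [0,0,0,0.16,-0.025,0,-1],
  [0,0,0,0.195,-0.031,0,-1],
  [0,0,0,0.218,-0.034,0,-1],
  [0,0,0,0.226,-0.035,0,-1],
  [0,0,0,0.226,-0.035,0,-1],
])

```text
time_s: 18.25
ee_pos: [0.5454, 0.1721, 0.2317]
eef_rot: [-3.14, 0.001, 1.325]
force: [0.4, -0.5, -1.3]
grip_width: 0.0425
```

```bash
python3 - <<'E'
from h import *
go(.5466,.171,.178,75.8)
c=cam('wrist'); save(c,'w10.png',k=1.5)
E
```

```text
t 18.25 pos [0.5454 0.1721 0.2317] rpy [-1.7991e+02  5.0000e-02  7.5920e+01] F [ 0.43 -0.46 -1.28] w 0.0425
turn [-0.09  0.05  0.12] shift [-0.0007  0.0015  0.0537] len 0.054
```

View pics/w10.png

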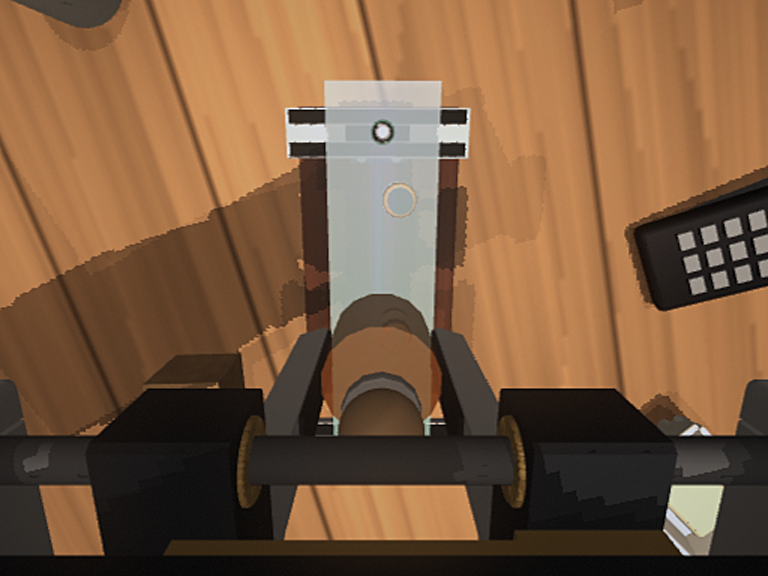

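The flask is held upright over the middle of the glass and the shelf is still seated. Lowering slowly.

Emit:
send_rows([
  [0,0,0,-0.0005,0.001,0.012,-1],
  [0,0,0,-0.0005,0.001,0.025,-1],
  [0,0,0,-0.0005,0.001,0.037,-1],
  [0,0,0,-0.0005,0.001,0.046,-1],
  [0,0,0,-0.0005,0.001,0.052,-1],
  [0,0,0,-0.0005,0.001,0.055,-1],
  [0,0,0,-0.0005,0.001,0.055,-1],
  [0,0,0,-0.0005,0.001,0.055,-1],
])

```text
time_s: 19.1
ee_pos: [0.5473, 0.1706, 0.1781]
eef_rot: [3.141, -0.0, 1.323]
force: [0.5, 0.6, -1.4]
grip_width: 0.0424
```

Emit:
send_rows([
  [0,0,0,0,0,0.001,-1],
  [0,0,0,0,0,0.002,-1],
  [0,0,0,0,0,0.003,-1],
  [0,0,0,0,0,0.004,-1],
  [0,0,0,0,0,0.005,-1],
  [0,0,0,0,0,0.005,-1],
])

```text
time_s: 19.7
ee_pos: [0.547, 0.1705, 0.1726]
eef_rot: [-3.141, 0.0, 1.323]
force: [-0.1, -0.2, -1.8]
grip_width: 0.0422
```

Emit:
send_rows([
  [0,0,0,0,0,0.0003,-1],
  [0,0,0,0,0,0.0006,-1],
  [0,0,0,0,0,0.0006,-1],
])

```text
time_s: 20.0
ee_pos: [0.5471, 0.1705, 0.1721]
eef_rot: [-3.142, 0.0, 1.323]
force: [-0.8, 0.3, -1.5]
grip_width: 0.0427
```

Emit:
send_rows([
  [0,0,0,0,0,0.0003,-1],
  [0,0,0,0,0,0.0004,-1],
  [0,0,0,0,0,0.0004,-1],
])

```text
time_s: 20.3
ee_pos: [0.5471, 0.1705, 0.1718]
eef_rot: [3.142, -0.0, 1.323]
force: [0.4, 0.5, -0.4]
grip_width: 0.0421
```

Emit:
send_rows([
  [0,0,0,0,0,0.0003,-1],
  [0,0,0,0,0,0.0003,-1],
])

```text
time_s: 20.5
ee_pos: [0.5471, 0.1706, 0.1718]
eef_rot: [3.141, -0.0, 1.323]
force: [-3.8, -0.7, 3.7]
grip_width: 0.0423
```

Contact at about 5 N. Releasing.

Emit:
send_rows([
  [0,0,0,0,0,-0.0002,-1],
  [0,0,0,0,0,-0.0002,-1],
  [0,0,0,0,0,-0.0002,0.1],
  [0,0,0,0,0,-0.0002,0.3],
  [0,0,0,0,0,-0.0002,0.6],
  [0,0,0,0,0,-0.0002,0.6],
  [0,0,0,0,0,-0.0002,0.6],
], force=3)

```text
time_s: 21.2
ee_pos: [0.5471, 0.1705, 0.1716]
eef_rot: [-3.142, 0.0, 1.323]
force: [-0.2, -0.7, -0.7]
grip_width: 0.0745
```

```bash
python3 - <<'E'
from h import *
go(.5466,.171,.3,75.8)
c=cam('scene'); save(c,'s11.png',(240,90,390,250),3.7)
E
```

```text
t 21.2 pos [0.5471 0.1705 0.1716] rpy [-180.      0.     75.82] F [-0.24 -0.7  -0.69] w 0.0745
turn [-0.    0.    0.02] shift [ 0.0003 -0.0006 -0.1284] len 0.128
```

View pics/s11.png

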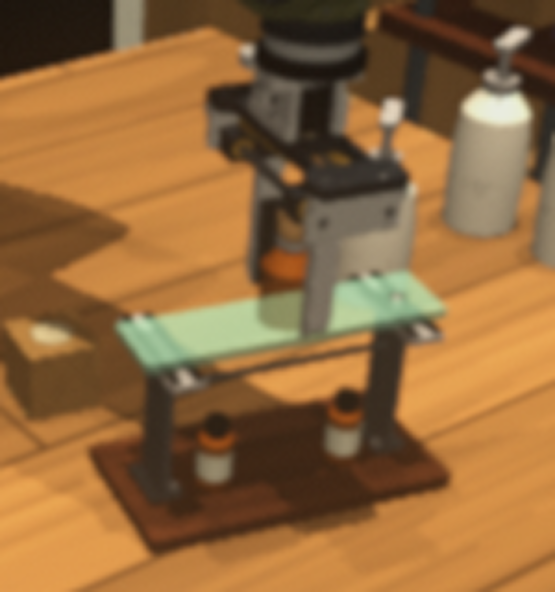

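The flask is standing and the fingers are clear. Lifting straight up.

Emit:
send_rows([
  [0,0,0,0,0,0,0.9],
  [0,0,0,0,0,-0.01,0.9],
  [0,0,0,0,0,-0.03,0.9],
  [0,0,0,0,0,-0.06,0.9],
  [0,0,0,0,0,-0.09,0.9],
  [0,0,0,0,0,-0.12,0.9],
  [0,0,0,0,0,-0.13,0.9],
  [0,0,0,0,0,-0.13,0.9],
])

```text
time_s: 22.05
ee_pos: [0.5473, 0.1706, 0.303]
eef_rot: [3.139, -0.001, 1.323]
force: [0.4, -0.9, -0.2]
grip_width: 0.0895
```

```bash
python3 - <<'E'
from h import *
go(.5466,.171,.3,75.8)
c=cam('scene'); save(c,'s12.png',(240,90,390,250),3.7)
c=cam('wrist'); save(c,'w12.png',k=1.5)
E
```

```text
t 22.05 pos [0.5473 0.1706 0.303 ] rpy [ 1.7987e+02 -7.0000e-02  7.5820e+01] F [ 0.42 -0.94 -0.24] w 0.0895
turn [ 0.13 -0.07  0.02] shift [ 0.0002 -0.0008  0.003 ] len 0.003
```

View pics/s12.png

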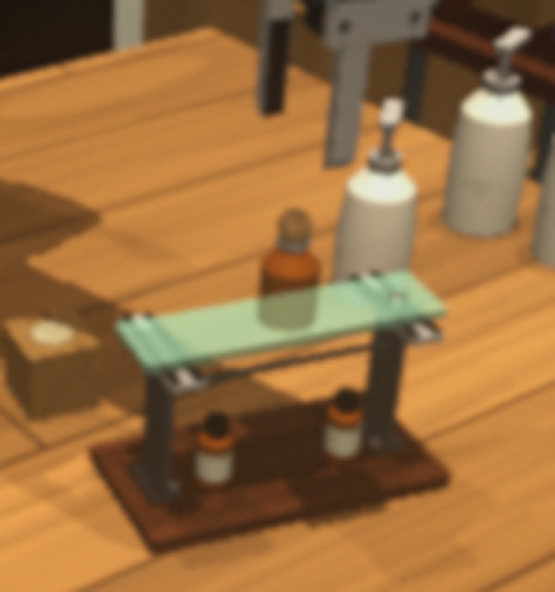

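View pics/w12.png

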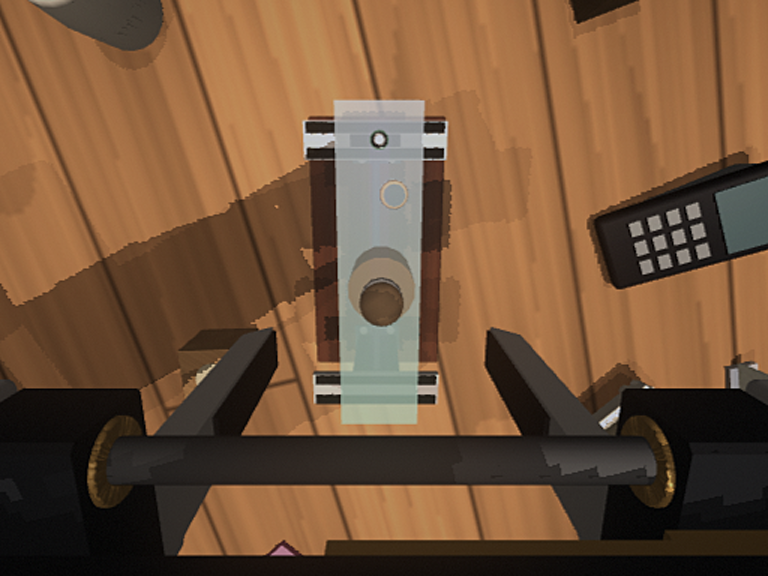

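The flask stands upright mid-glass, the stud is in the hole at (379,139), and the arm is clear. Handing in.

```bash
python3 -c "
from station import ctrl; print(ctrl.hand_in())"
```

```text
the job is handed in; nothing more can be done
None
```

The shelf is back on the stand, the flask is standing upright in the middle of the glass, and I handed the job in at about 22 s of the 69 s allowed.

- **Shelf:** I found the stud with the wrist camera and lined it up through the hole before lowering. The hole dropped over it without a nudge. The glass came to rest at the seated height, and the last wrist force reading as it touched the pads was about 5–6 N.
- **Flask:** I set it down with about 5 N, released it and lifted straight up.
- **Last checks:** The final scene and wrist pictures show the glass flat and square on both bearers, with the stud in the hole. The flask is upright, and the vials on the stand and the carton look untouched. I didn't re-measure vial_c, the tin, the dish or the dispenser at the end, but the arm never came close to touching them.
- **Disagreement between measurements:** Positions from the top and wrist cameras, and between wrist pictures, differed by about 2 mm. I aligned the hole using the stud and hole in the same picture, so this did not affect the fit.

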